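# Seat a drum peg in the V-block and spin the bevelling disc to check it runs clear

## Robot

A 6-joint arm with a two-finger parallel gripper is mounted at the origin on the work surface. World frame = base frame: x ahead of the robot, y to its left, z up, the work surface at z = 0. Lengths are in m, angles in degrees, forces in N, time in s.
With the tool pointing down it reaches from about 0.275 to 0.975 m from the base axis. Payload 8.4 kg.
Tool frame: the origin (TCP) lies at the very end of the fingers, on their centre line; the grasp point (between the pads) lies 19 mm behind it; z points along the fingers, x is the direction in which the jaws open and shut, and the axes are right-handed (so a half turn about z gives the same grasp; the last joint's range is limited). The gripper opens to 92 mm and grips with 3 to 60 N. Pads are 20 mm wide; open, the fingers measure 128 mm over their backs; the gripper's body (75 mm by 189 mm) begins 69 mm behind the grasp point.
Start: joints at [-72.044, 20.225, 93.587, -0, 66.188, -0.138], TCP at [0.194, -0.594, 0.215] pointing down, gripper open.
Joint ranges: [-150.9, 150.9], [-52.94, 120.26], [3.33, 152.33], [-74.26, 254.26], [0, 154.13], [-172.89, 172.89]. Speed limits (degrees/s): [127.2, 127.2, 159.86, 180, 180, 180].

## Interface

Orientations are given as a 3x3 rotation matrix whose columns are the frame's x, y, z axes.
In Python, from workcell import manip gives the robot as it stands. The module is installed in compiled form; this text tells all that it offers.
- The arm moves only by the tool jog_arm, never from a script. Its argument "series" is a list of rows, each an object of numbers: "dx", "dy", "dz": the shift along the world's x, y, z in units of 0.4 m (1.0 is 0.4 m); "turn": the turn about the world's z in units of pi rad (1.0 is pi rad); "grip": the opening, from 0 (shut) to 1 (fully open). A call has 1 to 12 rows; each row shifts and turns the commanded pose from where the row before left it; what a row does not reach is not made up. A row lasts 1/10 s, in which the tool goes at most 50 mm and 8.59 degrees, less where a joint would pass 70% of its speed; a pose out of reach is approached as far as the arm can. A call with a number of a shift or a turn outside -1 to 1 is refused whole. A call with a gripper value outside its range is refused whole. The fingers move at their own pace and stop on an object; "squeeze" is the grip in N (left out, the last holds). Time passes only in rows, so rows that do not move let the fingers close. It gives the time, the measured TCP pose, the force and the opening at its end, in the units of the state.
- manip.get_state(): the state, without advancing time (a new reading comes with each control period).
- manip.read_camera(name): name is "side" or "top"; returns the picture (384x512x3 uint8, red, green, blue); there is no depth.
- manip.camera_params(name): a dict with "fx", "fy", "cx", "cy" (pixels), "rvec" (rotation vector, rad) and "tvec" (3), from world to camera coordinates, as OpenCV has them. Camera axes: x right, y down, z forward; pixel columns grow to the right and rows downward; lengths in m; the calibration is good to about 2 mm. A picture is of the moment at which its call begins. camera_params takes no time and is no camera call.
- manip.close_job(): hands the job in, once; it reports no verdict.
The state is a dict: "t": time; "joints": joint angles; "joint_velocities": joint speeds; "tau": joint torques, N m; "tool_pos": TCP position; "ee_rot": TCP orientation; "force": force on the tool from outside, world axes, zero at the start; "moment": the same for the moment, N m; "finger_gap": finger opening in m.
Only numpy, scipy, OpenCV 4.12 (cv2) and the standard library are available. Lean on these libraries where they do the work, as an engineer would, in place of code of your own. Each camera call takes 0.05 s, during which the arm holds its last target.

## Task

Take the long wooden gatta (drum tuning peg) from its cradle, lay it in the machine's sloping V-block and push it down the groove until it rests on both flanks and hard against the back stop, then let go of it. After that, give the wooden bar on top of the disc a brisk flick with the fingers, either way round, so that the disc coasts on by itself, untouched for some seconds, and comes through at least one full turn from where it stood, never bumping the gatta, which must stay seated. Leave the short gatta, the hammer, the stone and the shims where they are.

Things in the scene. Friction and masses are not known exactly. Their poses are not given: they have to be found in the camera images.
- gatta: The long gatta: plain dark rosewood cylinder, 36 mm diameter, 100 mm long, about 80 g, lying level in a narrow pale wooden cradle, its axis 55 mm above the work surface. Its own x axis runs along it (either end may lead). The cradle is narrower than the gatta, above a foot 75 mm wide and 10 mm high, so fingers can reach down beside it.
- gatta_center (a point): The middle of the long gatta, on its axis.
- short_gatta: A bystander: the same 36 mm cylinder but only 62 mm long, on an identical cradle on the other side of the machine; which side is which changes. Leave it alone.
- machine: The bevelling machine, fixed: grey base plate 290 x 130 mm, 14 mm high, and an upright round motor of 100 mm diameter. Origin: on the work surface under the rotor's vertical axis. Its x axis is level and points from the V-block (at its -x end, on the robot's right) to the motor; z is up.
- vblock: Steel V-block fixed on the machine, groove rising at 35 degrees towards the disc. Origin: where the middle of the long gatta lies when home, 123 mm from the rotor axis, 100 mm above the work surface. x points up along the groove, y level across it, z squarely out of it. Two 45-degree flanks, x = -50 to +25 mm, narrower than the gatta, top edges 10 mm below its axis: gripping fingers pass outside.
- groove_stop (a point): Middle of the back stop, at x = -50 mm in the V-block, on the axis of a seated gatta, whose lower end face must rest here. The stop is a plate 32 mm wide that reaches 2 mm above this axis. A gatta laid in the groove does not reliably slide down to it: it must be pushed.
- groove_top (a point): Middle of the upper end face of the long gatta when home, x = +50 mm in the V-block. The gatta's topmost edge is then about 11 mm below the level of the disc's underside and just outside its rim. Slid 8 mm up the groove from home the gatta is still clear of the disc, at about 20 mm it hits it.
- rotor (a joint): Angle of the rotor, rad, counter-clockwise from above positive, no end stops, counts whole turns (multiples of 2 pi); starts within 1.2 rad of 0, where the bar lies along the machine's x axis. The rotor: aluminium disc, 170 mm diameter, 12 mm thick, about 0.8 kg, on a vertical axis, underside 155 and top face 167 mm above the work surface. Turns easily: flicked at 3 rad/s it coasts well over a turn.
- rotor_hub (a point): On the rotor's vertical axis, middle of the top face of the straight wooden bar fixed on the disc, 205 mm above the work surface. The bar is 150 mm long (75 mm each side of the axis), 16 mm thick, and spans 175 to 205 mm above the work surface. Nothing stands above it.
- bar_end (a point): Middle of one end of the bar's top edge, 75 mm from rotor_hub, turning with it; the other end lies opposite.
- hammer: Bystander: tuning hammer, 200 mm long, wooden handle, brass head, lying on the surface.
- burnisher: Bystander: polished stone block, 110 x 36 x 24 mm.
- shim0: Bystander: rosewood shim, 90 x 30 x 8 mm.
- shim1: Bystander: rosewood shim, 90 x 30 x 8 mm.
Mind the look-alikes: they are no part of the job. What is shaped like the gatta but blue or purple is not meant.

How it is judged (in metres and radians):
On the way, in this order (a step that is already met when the one before it is completed fails the run):
1. the long gatta lies in the V-block, on both flanks and against the back stop (within 3 mm), and the robot has let go of it (x of gatta_center in the frame of vblock between -0.003 and 0.003 m and y of gatta_center in the frame of vblock between -0.003 and 0.003 m and z of gatta_center in the frame of vblock between -0.004 and 0.003 m and angle between the x axis of gatta and the x axis of vblock, either way round below 0.06 rad and contact force between each of the fingers, the arm and gatta below 0.05 N), for 0.3 s.
2. the disc coasts at more than 0.8 rad/s for 1.5 s, untouched by the robot, with the gatta still seated (x of gatta_center in the frame of vblock between -0.003 and 0.003 m and y of gatta_center in the frame of vblock between -0.003 and 0.003 m and z of gatta_center in the frame of vblock between -0.004 and 0.003 m and angle between the x axis of gatta and the x axis of vblock, either way round below 0.06 rad and contact force between each of the fingers, the arm and machine below 0.05 N and (velocity of joint rotor above 0.8 rad/s or velocity of joint rotor below -0.8 rad/s)), for 1.5 s.
At the end, for the whole second after the job is handed in: The long gatta lies still in the V-block, its middle within 3 mm of the home point (4 mm into the groove), its axis within 0.06 rad of the groove; the rotor, still turning or stopped, has made a full turn or more either way (angle beyond +5.08 or -5.08); the robot touches neither (all of step 1 and contact force between each of the fingers, the arm and machine below 0.05 N and (value of joint rotor above 5.08 rad or value of joint rotor below -5.08 rad) and linear speed of gatta below 0.02 m/s).
It fails at once if the disc or its bar bumps the long gatta (over 1 N) (contact force between any of rotor_c0, rotor_c2 and gatta above 1 N).
It fails at once if a bystander is moved more than 30 mm (distance of any of short_gatta, hammer, burnisher, shim0, shim1 from where it was at the start of the episode above 0.03 m).
It also fails if it takes over 56 s, if anything falls off the work surface, if the arm or the gripper's body presses on something with over 40 N, if the wrist force passes 120 N, or if a joint passes its speed limit or range.

## Working session

There is one attempt and no reset: what is moved stays moved. The work goes in short steps, Python scripts to look and compute and a tool call to move; the robot and the scene stay as the last step left them, time stands still between calls to the robot, and variables do not carry over. Pictures are saved under pics/ and viewed, and the job is handed in when it is done.

Besides the shell and the picture viewer there is one more tool, called after "Call:" as name(argument=value, ...), one argument or row to a line, values as JSON. jog_arm: Moves the arm, as the interface text tells. Shifts and turns lie within -1 to 1; 1 stands for 0.4 m of shift or pi rad of turn. Its arguments: {"type":"object","properties":{"series":{"type":"array"},"squeeze":{"type":"number"}},"required":["series"]}

```bash
mkdir -p pics
python3 - <<'E'
from workcell import manip
import cv2
print(manip.get_state())
for n in("side","top"):
    im=manip.read_camera(n); cv2.imwrite(f"pics/{n}0.png",im[:,:,::-1]); print(n,manip.camera_params(n))
E
```

```text
{'t': 0.0, 'joints': array([-7.20437134e+01,  2.02617894e+01,  9.36293153e+01, -3.22276800e-05,
        6.61887951e+01, -1.38358796e-01]), 'joint_velocities': array([-0.03747824,  0.02175898,  0.05845361,  0.12453302,  0.07229851,
       -0.1289635 ]), 'tau': array([ 3.33946700e-03, -5.93832779e+01, -3.34216619e+01,  6.99234568e-02,
        2.32675154e-02, -9.54093866e-05]), 'tool_pos': array([ 0.19395219, -0.59361179,  0.21386952]), 'ee_rot': array([[ 3.10587514e-01, -9.50544692e-01, -4.30405857e-04],
       [-9.50543766e-01, -3.10587812e-01,  1.32643070e-03],
       [-1.39451047e-03, -2.85320786e-06, -9.99999028e-01]]), 'force': array([-0.22062429, -0.13004438,  0.73708986]), 'moment': array([0.01195448, 0.05792681, 0.03735316]), 'finger_gap': 0.09180978459303793}
side {'fx': 436.826842919803, 'fy': 436.826842919803, 'cx': 255.71243998617467, 'cy': 191.60767706970805, 'rvec': array([ 0.88974397, -2.4168473 ,  1.23050797]), 'tvec': array([0.47554125, 0.34358671, 1.28542911])}
top {'fx': 374.0064175997502, 'fy': 374.0064175997502, 'cx': 256.52526960958113, 'cy': 192.58901782421304, 'rvec': array([ 2.15151226, -2.19108159,  0.14719739]), 'tvec': array([0.06045835, 0.59143082, 1.0758246 ])}
```

View pics/side0.png

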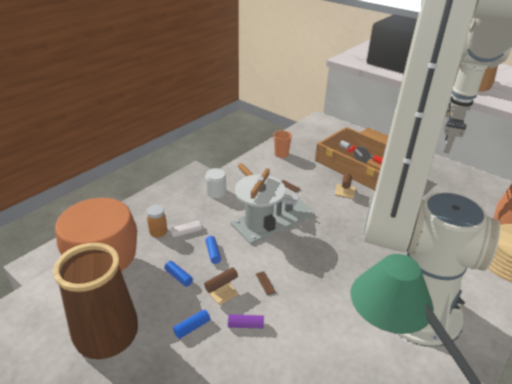

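View pics/top0.png

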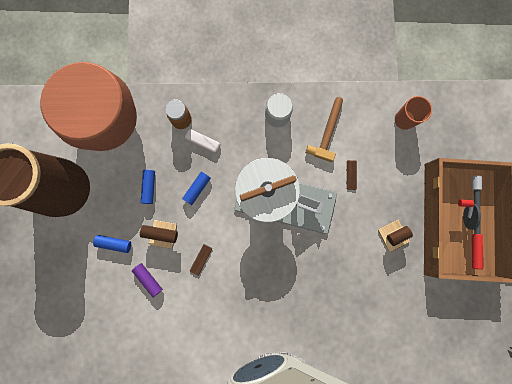

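The top view shows a long gatta candidate at (158,234) and a shorter one at (399,236). The blue and purple pieces are decoys. I'll enlarge the crops to confirm.

Run:
```python
import cv2,numpy as np
t=cv2.imread("pics/top0.png");s=cv2.imread("pics/side0.png")
def crop(im,x0,y0,w,h,k,n):
    c=cv2.resize(im[y0:y0+h,x0:x0+w],None,fx=k,fy=k,interpolation=cv2.INTER_CUBIC)
    for i in range(0,w,10):
        cv2.putText(c,str(x0+i),(i*k,10),0,.35,(0,0,255),1);cv2.line(c,(i*k,12),(i*k,18),(0,0,255),1)
    for i in range(0,h,10):
        cv2.putText(c,str(y0+i),(0,i*k+4),0,.35,(0,0,255),1)
    return c
cv2.imwrite("pics/a.png",np.hstack([crop(t,130,210,50,45,8,''),crop(t,375,210,50,45,8,'')]))
cv2.imwrite("pics/b.png",crop(t,230,150,110,90,7,''))
cv2.imwrite("pics/c.png",crop(s,225,160,85,85,7,''))
cv2.imwrite("pics/d.png",np.hstack([crop(s,195,260,50,45,8,''),crop(s,325,165,50,45,8,'')]))
```

```text
(no output)
```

View pics/a.png

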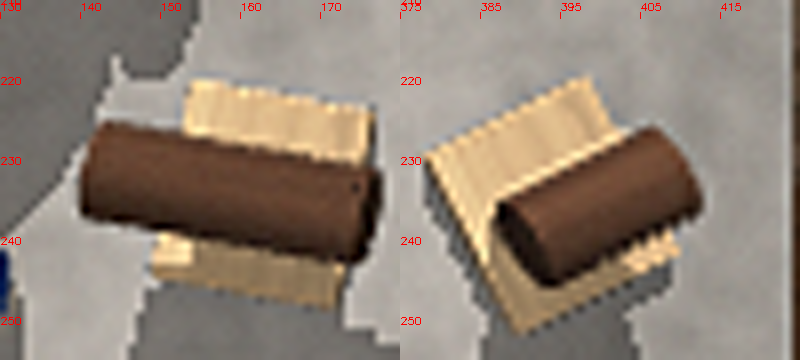

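View pics/b.png

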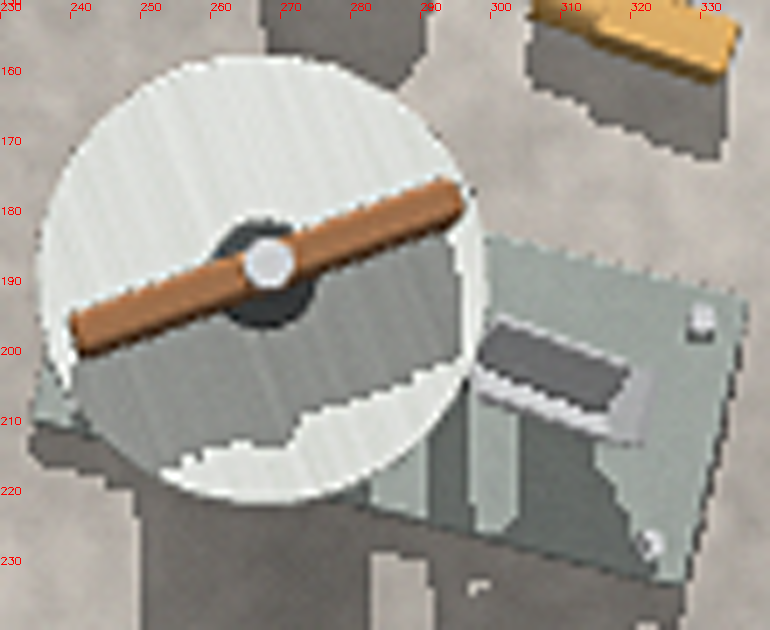

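View pics/c.png

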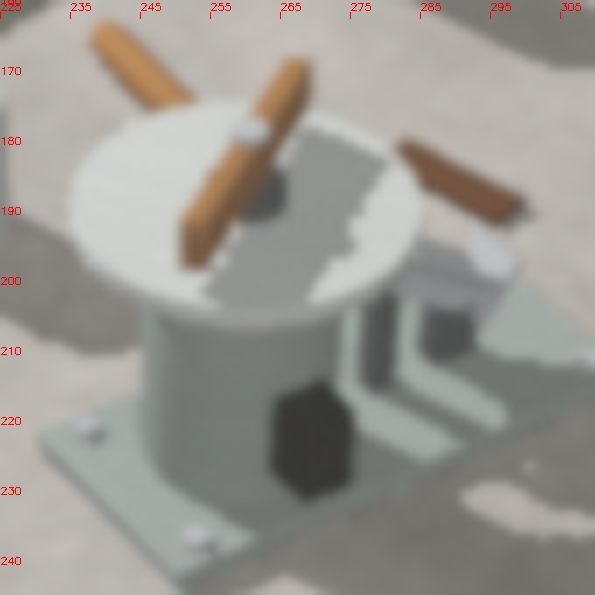

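View pics/d.png

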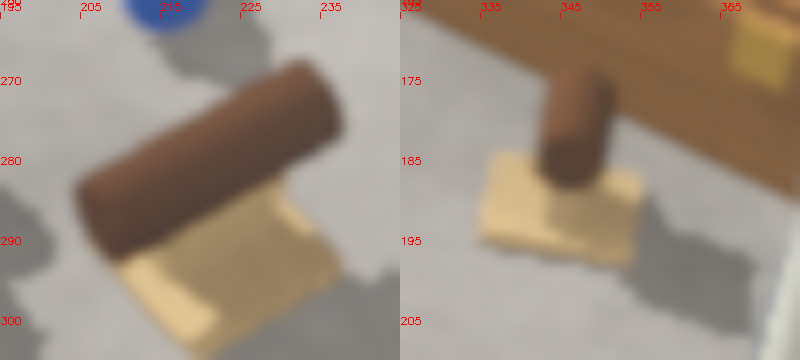

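The left piece in the top view (141–177, 226–242) is about 36 px long and 12 px thick, roughly 100:36, and dark brown. That makes it the long gatta. The right one (387–412) is the short one. Next I'll fit models to both views.

```bash
cat > h.py <<'E'
import cv2,numpy as np
from workcell import manip
from scipy.optimize import minimize,least_squares
P={n:manip.camera_params(n) for n in("side","top")}
def proj(n,X):
    p=P[n];K=np.array([[p["fx"],0,p["cx"]],[0,p["fy"],p["cy"]],[0,0,1]])
    return cv2.projectPoints(np.asarray(X,float).reshape(-1,1,3),p["rvec"],p["tvec"],K,None)[0][:,0]
def cyl(c,yaw,pitch=0,L=.1,R=.018):
    a=np.array([np.cos(yaw)*np.cos(pitch),np.sin(yaw)*np.cos(pitch),np.sin(pitch)])
    s=np.array([-np.sin(yaw),np.cos(yaw),0]);u=np.cross(a,s)
    th=np.linspace(0,2*np.pi,40,endpoint=False)
    ring=R*(np.cos(th)[:,None]*s+np.sin(th)[:,None]*u)
    return np.vstack([c+a*L/2+ring,c-a*L/2+ring])
def sil(n,X,shape=(384,512),k=8):
    h=cv2.convexHull(proj(n,X).astype(np.float32))[:,0]
    m=np.zeros((shape[0],shape[1]),np.uint8)
    return h
def raster(h,x0,y0,w,hh,k=4):
    m=np.zeros((hh*k,w*k),np.uint8)
    q=((h-[x0,y0]+.5)*k-.5)
    cv2.fillPoly(m,[np.round(q*16).astype(np.int32)],255,shift=4)
    return cv2.resize(m,(w,hh),interpolation=cv2.INTER_AREA)/255.
E
python3 - <<'E'
from h import *
t=cv2.imread("pics/top0.png");s=cv2.imread("pics/side0.png")
def mask(im,x0,y0,w,h):
    c=im[y0:y0+h,x0:x0+w].astype(int);b,g,r=c[...,0],c[...,1],c[...,2]
    m=((r-b>12)&(r<125)).astype(np.uint8)
    n,l,st,_=cv2.connectedComponentsWithStats(m,connectivity=4)
    i=1+np.argmax(st[1:,4]);return (l==i).astype(float)
win={"top":(130,215,55,35),"side":(195,260,50,40)}
M={"top":mask(t,*win["top"]),"side":mask(s,*win["side"])}
for n in M:
    print(n,M[n].sum()); print('\n'.join(''.join('#' if v else '.' for v in r) for r in M[n]))
def cost(p):
    return sum(((raster(sil(n,cyl(p[:3],p[3])),*win[n])-M[n])**2).sum() for n in M)
# init: ray intersect at z=.055
from scipy.optimize import least_squares
f=lambda q:np.r_[proj("top",[q])[0]-[158.5,234],proj("side",[q])[0]-[221,280]]
q=least_squares(f,[.3,.25,.055]).x;print("init",q)
best=None
for y in np.radians([80,90,100,110,70]):
    r=minimize(cost,np.r_[q,y],method="Nelder-Mead",options=dict(initial_simplex=np.r_[q,y]+np.vstack([np.zeros(4),np.diag([.01,.01,.01,.15])]),xatol=1e-5,fatol=1e-3,maxiter=600))
    print(np.degrees(y),r.fun,r.x,np.degrees(r.x[3]))
E
```

```text
top 476.0
.......................................................
.......................................................
.......................................................
.......................................................
.......................................................
.......................................................
.......................................................
.......................................................
.......................................................
.......................................................
.............###.......................................
...........############................................
...........################............................
...........####################.#......................
...........############################................
..........##################################.#.........
..........######################################.......
..........######################################.......
..........######################################.......
..........################
[... 2695 characters left out ...]
.....................
..................................................
..................................................
..................................................
..................................................
init [0.47589136 0.33276864 0.05489655]
80.0 91.79014225297962 [0.47659397 0.33229683 0.05289589 1.37315411] 78.6759349524699
90.0 91.84473663975395 [0.47607321 0.33220847 0.05481892 1.38544232] 79.37999760648914
100.0 92.00172241445597 [0.47629166 0.33213571 0.055385   1.37983142] 79.05851684239434
110.0 88.9426066897347 [0.47647029 0.33300281 0.0533303  1.37399356] 78.72403180852245
70.0 89.95836985774702 [0.47634662 0.33259638 0.05524162 1.36770391] 78.36366192325755
```

Run:
```python
from h import *
t=cv2.imread("pics/top0.png");s=cv2.imread("pics/side0.png")
# disc outline from top crop (crop b px ->orig)
g=lambda p,x0,y0,k:np.array([[x0+(a+.5)/k-.5,y0+(b+.5)/k-.5] for a,b in p])
topd=g([(38,260),(60,175),(110,112),(180,68),(262,55),(340,70),(410,115),(487,260),(470,360),(430,420),(380,465),(330,492),(262,504),(190,492),(70,395)],230,150,7)
sided=g([(70,195),(90,150),(140,117),(420,230),(72,215),],225,160,7)
sidet=g([(70,197),(80,160),(110,130),(200,105),(421,232)],225,160,7)
barT=g([(265,265)],230,150,7)
# plate corners z=.014
pc={"top":g([(747,305),(683,583),(32,427)],230,150,7),"side":g([(40,440),(180,590)],225,160,7)}
# circle param
th=np.linspace(0,2*np.pi,361)
def circ(x,y,z,r): return np.c_[x+r*np.cos(th),y+r*np.sin(th),0*th+z]
def dist(pts,poly):
    return np.array([cv2.pointPolygonTest(poly.astype(np.float32).reshape(-1,1,2),(float(a),float(b)),True) for a,b in pts])
def f(p):
    x,y,z=p
    return np.r_[dist(topd,proj("top",circ(x,y,z,.085))),dist(sidet,proj("side",circ(x,y,z,.085)))]
r=least_squares(f,[.5,-.02,.167],diff_step=1e-4,x_scale=.01);print(r.x,np.round(r.fun,1))
hx,hy,hz=r.x
# plate: center cx along machine x from rotor, yaw
def f2(p):
    x,y,yaw,c=p
    R=np.array([[np.cos(yaw),-np.sin(yaw)],[np.sin(yaw),np.cos(yaw)]])
    C=lambda a,b:np.r_[R@[c+a*.145,b*.065]+[x,y],.014]
    # machine x points to +y(left); 
    # top image right = -x end
    return np.r_[(proj("top",[C(-1,-1),C(-1,1),C(1,1)])-pc["top"]).ravel(),(proj("side",[C(1,1),C(1,1)])*0).ravel(),[ (x-hx)*2000,(y-hy)*2000]]
for y0 in (80,100):
  r=least_squares(f2,[hx,hy,np.radians(y0),-.05]);print(r.x,np.degrees(r.x[2]),np.round(r.fun,1))
# side corners intersect z=.014 independent check
for n in pc:
  for c in pc[n]:
    q=least_squares(lambda q:proj(n,[[q[0],q[1],.014]])[0]-c,[.5,0]).x;print(n,c,q)
# bar ends, top centre of knob
def px(n,c,z): return least_squares(lambda q:proj(n,[[q[0],q[1],z]])[0]-c,[.5,0]).x
print("bar ends",[px("top",c,.205) for c in g([(76,330),(460,195)],230,150,7)])
print("vblock pts z~.07 stop", px("top",g([(640,400)],230,150,7)[0],.07))
```

```text
[0.58618832 0.02543156 0.16610724] [ 0.7  0.3  0.5  0.2  0.4  0.4  0.7 -0.   0.4  0.9  0.7  0.2 -0.   0.1
  0.4  0.4 -0.4 -0.8 -0.1 -0.4]
[ 0.58607924  0.02546172  1.30102357 -0.06568652] 74.54315959180441 [ 0.8 -1.2  0.2  0.8 -0.6 -1.   0.   0.   0.   0.  -0.2  0.1]
[ 0.58607924  0.02546172  1.30102357 -0.06568652] 74.54315970923965 [ 0.8 -1.2  0.2  0.8 -0.6 -1.   0.   0.   0.   0.  -0.2  0.1]
top [336.28571429 193.14285714] [ 0.58887366 -0.19247673]
top [327.14285714 232.85714286] [ 0.46979272 -0.15973937]
top [234.14285714 210.57142857] [0.54157047 0.11742948]
side [230.28571429 222.42857143] [0.6633704  0.08840044]
side [250.28571429 243.85714286] [0.53832901 0.12566816]
bar ends [array([0.56292567, 0.09375675]), array([ 0.60942348, -0.04517508])]
vblock pts z~.07 stop [ 0.54432715 -0.13351276]
```

Run:
```python
from h import *
t=cv2.imread("pics/top0.png");s=cv2.imread("pics/side0.png")
hub=np.array([.5862,.0250])
def W(yaw,X):
    c,sn=np.cos(yaw),np.sin(yaw);X=np.atleast_2d(X)
    return np.c_[hub[0]+c*X[:,0]-sn*X[:,1],hub[1]+sn*X[:,0]+c*X[:,1],X[:,2]]
def V(yaw,X):
    a=np.radians(35);X=np.atleast_2d(X)
    # vblock: x up groove toward +machine x
    m=np.c_[-.123+X[:,0]*np.cos(a)-X[:,2]*np.sin(a),X[:,1],.1+X[:,0]*np.sin(a)+X[:,2]*np.cos(a)]
    return W(yaw,m)
k=7
def dr(im,n,x0,y0,w,h,yaw,out):
    c=cv2.resize(im[y0:y0+h,x0:x0+w],None,fx=k,fy=k,interpolation=cv2.INTER_CUBIC)
    def pl(X,col):
        q=((proj(n,X)-[x0,y0]+.5)*k-.5)
        cv2.polylines(c,[np.round(q*16).astype(np.int32)],True,col,1,cv2.LINE_AA,shift=4)
    for cx in (-.0657,):
        pl(W(yaw,[[cx+a*.145,b*.065,.014] for a,b in((1,1),(1,-1),(-1,-1),(-1,1))]),(0,0,255))
    for y in(1,-1): pl(V(yaw,[[-.05,y*.0155,-.010],[.025,y*.0155,-.010]]),(255,0,0))
    pl(V(yaw,[[-.05,-.016,.002],[-.05,.016,.002],[-.05,.016,-.012],[-.05,-.016,-.012]]),(0,200,0))
    pl(V(yaw,[[-.05,0,-.0255],[.025,0,-.0255]]),(255,0,255))
    th=np.linspace(0,6.28,80);pl(W(yaw,np.c_[.085*np.cos(th),.085*np.sin(th),0*th+.167]),(255,255,0))
    cv2.imwrite(out,c)
dr(t,"top",230,150,110,85,np.radians(74.8),"pics/e.png")
dr(s,"side",225,160,85,85,np.radians(74.8),"pics/f.png")
for y in(73.5,74.2,74.8,75.5):
    print(y,V(np.radians(y),[0,0,0]))
```

```text
73.5 [[ 0.55126611 -0.09293483  0.1       ]]
74.2 [[ 0.55270953 -0.09335281  0.1       ]]
74.8 [[ 0.55395073 -0.09369703  0.1       ]]
75.5 [[ 0.55540326 -0.09408216  0.1       ]]
```

View pics/e.png

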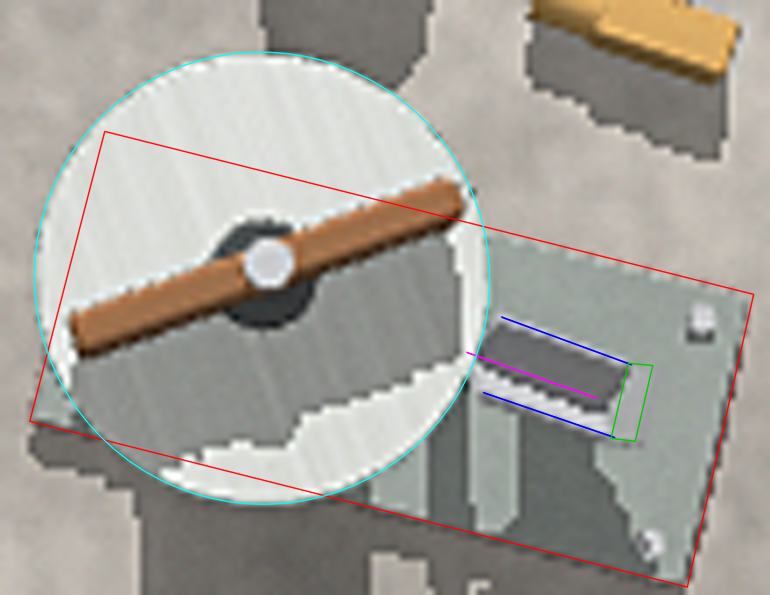

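View pics/f.png

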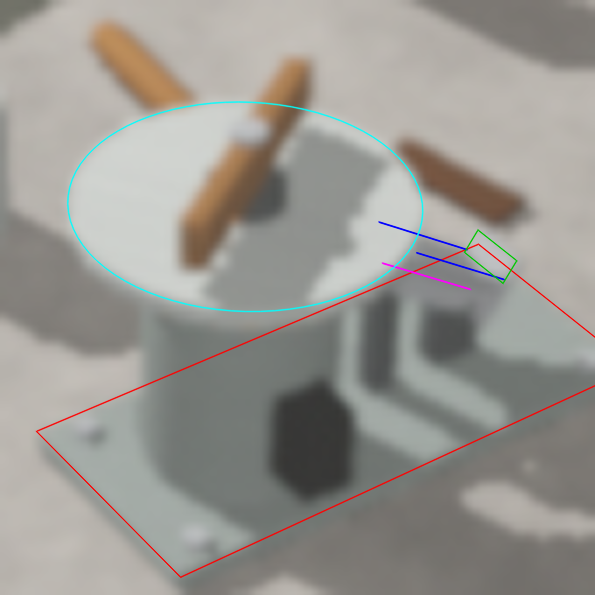

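Hub is at about (0.586, 0.025), with the disc fitted at z 0.166 against 0.167 stated. Machine yaw is about 75°. The gatta centre is at about (0.476, 0.3325, 0.0545), yaw about 78.6°, height agreeing with 55 mm. Now I'll move over the gatta.

Call:
jog_arm(
  series=[
    {"dx": 0.0515,"dy": 0.0985,"dz": 0.0165,"turn": 0.0336,"grip": 1},
    {"dx": 0.0515,"dy": 0.0985,"dz": 0.0165,"turn": 0.0336},
    {"dx": 0.0515,"dy": 0.0985,"dz": 0.0165,"turn": 0.0336},
    {"dx": 0.0515,"dy": 0.0985,"dz": 0.0165,"turn": 0.0336},
    {"dx": 0.0515,"dy": 0.0985,"dz": 0.0165,"turn": 0.0336},
    {"dx": 0.0515,"dy": 0.0985,"dz": 0.0165,"turn": 0.0336},
    {"dx": 0.0515,"dy": 0.0985,"dz": 0.0165,"turn": 0.0336},
    {"dx": 0.0515,"dy": 0.0985,"dz": 0.0165,"turn": 0.0336},
    {"dx": 0.0515,"dy": 0.0985,"dz": 0.0165,"turn": 0.0336},
    {"dx": 0.0515,"dy": 0.0985,"dz": 0.0165,"turn": 0.0336},
  ],
)

```text
$.series[1]: bad value
```

Call:
jog_arm(
  series=[
    {"dx": 0.0156,"dy": 0.1094},
    {"dx": 0.0156,"dy": 0.1094},
    {"dx": 0.0156,"dy": 0.1094},
    {"dx": 0.0156,"dy": 0.1094},
    {"dx": 0.0156,"dy": 0.1094},
    {"dx": 0.0156,"dy": 0.1094},
    {"dx": 0.0156,"dy": 0.1094},
    {"dx": 0.0156,"dy": 0.1094},
    {"dx": 0.0156,"dy": 0.1094},
    {"dx": 0.0156,"dy": 0.1094},
    {"dx": 0.0156,"dy": 0.1094},
    {"dx": 0.0156,"dy": 0.1094},
  ],
)

```text
$.series[0]: bad value
```

Call:
jog_arm(
  series=[
    {"dz": -0.1},
    {"dz": -0.1},
    {"dz": 0},
  ],
)

```text
$.series[0]: bad value
```

Run:
```python
from workcell import manip
import numpy as np,cv2
s=manip.get_state();print(s["t"],s["tool_pos"],np.degrees(np.arctan2(s["ee_rot"][1,0],s["ee_rot"][0,0])),s["joints"],s["force"])
for n,(x,y,w,h) in {"top":(110,190,90,70),"side":(170,210,110,95)}.items():
    im=manip.read_camera(n)[:,:,::-1]; cv2.imwrite(f"pics/g_{n}.png",cv2.resize(im[y:y+h,x:x+w],None,fx=6,fy=6,interpolation=cv2.INTER_CUBIC))
```

```text
0.1 [ 0.19398108 -0.59368206  0.21394881] -71.90684286772796 [-7.20434706e+01  2.02588176e+01  9.36230338e+01  5.19905469e-04
  6.61880940e+01 -1.36837515e-01] [-0.10994666  0.66554326  0.31959426]
```

View pics/g_side.png

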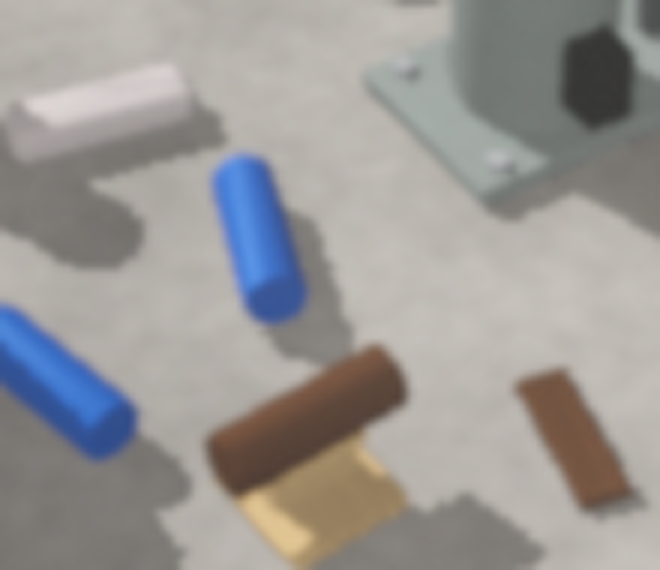

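View pics/g_top.png

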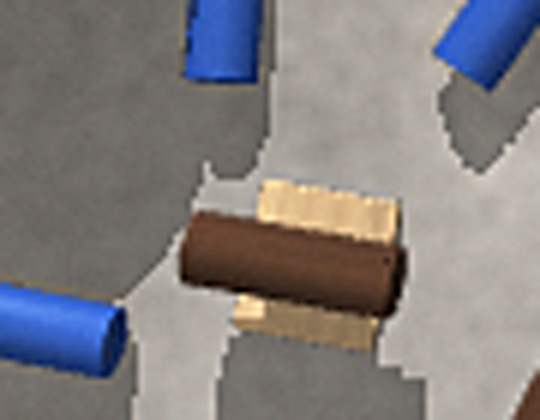

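The calls were refused because every row needs all its keys. Nothing moved, and the pictures are unchanged. I'll resend.

Call:
jog_arm(
  series=[
    {"dx": 0.0515,"dy": 0.0985,"dz": 0.0165,"turn": 0.0336,"grip": 1},
    {"dx": 0.0515,"dy": 0.0985,"dz": 0.0165,"turn": 0.0336,"grip": 1},
    {"dx": 0.0515,"dy": 0.0985,"dz": 0.0165,"turn": 0.0336,"grip": 1},
    {"dx": 0.0515,"dy": 0.0985,"dz": 0.0165,"turn": 0.0336,"grip": 1},
    {"dx": 0.0515,"dy": 0.0985,"dz": 0.0165,"turn": 0.0336,"grip": 1},
    {"dx": 0.0515,"dy": 0.0985,"dz": 0.0165,"turn": 0.0336,"grip": 1},
    {"dx": 0.0515,"dy": 0.0985,"dz": 0.0165,"turn": 0.0336,"grip": 1},
    {"dx": 0.0515,"dy": 0.0985,"dz": 0.0165,"turn": 0.0336,"grip": 1},
    {"dx": 0.0515,"dy": 0.0985,"dz": 0.0165,"turn": 0.0336,"grip": 1},
    {"dx": 0.0515,"dy": 0.0985,"dz": 0.0165,"turn": 0.0336,"grip": 1},
  ],
)

```text
t: 1.2
tool_pos: [0.4005, -0.1984, 0.281]
ee_rot: [[0.981, -0.194, 0.0], [-0.194, -0.981, -0.0], [0.0, 0.0, -1.0]]
force: [1.0, -0.4, -0.0]
finger_gap: 0.0922
```

Call:
jog_arm(
  series=[
    {"dx": 0.0156,"dy": 0.109,"dz": 0,"turn": 0,"grip": 1},
    {"dx": 0.0156,"dy": 0.109,"dz": 0,"turn": 0,"grip": 1},
    {"dx": 0.0156,"dy": 0.109,"dz": 0,"turn": 0,"grip": 1},
    {"dx": 0.0156,"dy": 0.109,"dz": 0,"turn": 0,"grip": 1},
    {"dx": 0.0156,"dy": 0.109,"dz": 0,"turn": 0,"grip": 1},
    {"dx": 0.0156,"dy": 0.109,"dz": 0,"turn": 0,"grip": 1},
    {"dx": 0.0156,"dy": 0.109,"dz": 0,"turn": 0,"grip": 1},
    {"dx": 0.0156,"dy": 0.109,"dz": 0,"turn": 0,"grip": 1},
    {"dx": 0.0156,"dy": 0.109,"dz": -0.05,"turn": 0,"grip": 1},
    {"dx": 0.0156,"dy": 0.109,"dz": -0.05,"turn": 0,"grip": 1},
    {"dx": 0.0156,"dy": 0.109,"dz": -0.05,"turn": 0,"grip": 1},
    {"dx": 0.0156,"dy": 0.109,"dz": -0.05,"turn": 0,"grip": 1},
  ],
)

```text
t: 2.4
tool_pos: [0.4749, 0.325, 0.1997]
ee_rot: [[0.98, -0.198, 0.0], [-0.198, -0.98, 0.0], [0.0, -0.0, -1.0]]
force: [0.5, 0.5, 1.1]
finger_gap: 0.0918
```

Call:
jog_arm(
  series=[
    {"dx": 0,"dy": 0,"dz": -0.1,"turn": 0,"grip": 1},
    {"dx": 0,"dy": 0,"dz": -0.1,"turn": 0,"grip": 1},
    {"dx": 0,"dy": 0,"dz": 0,"turn": 0,"grip": 1},
  ],
)

```text
t: 2.7
tool_pos: [0.4716, 0.3213, 0.1157]
ee_rot: [[0.98, -0.197, -0.008], [-0.197, -0.98, -0.005], [-0.006, 0.007, -1.0]]
force: [-1.2, -0.5, 0.6]
finger_gap: 0.0921
```

```bash
cat > look.py <<'E'
from workcell import manip
import numpy as np,cv2,sys
s=manip.get_state();print(s["t"],s["tool_pos"],np.degrees(np.arctan2(s["ee_rot"][1,0],s["ee_rot"][0,0])),s["joints"].round(1),s["force"],s["finger_gap"])
def look(tag,wins):
    o=[]
    for n,(x,y,w,h,k) in wins.items():
        im=manip.read_camera(n)[:,:,::-1]; cv2.imwrite(f"pics/{tag}_{n}_raw.png",im); o.append(cv2.resize(im[y:y+h,x:x+w],None,fx=k,fy=k,interpolation=cv2.INTER_CUBIC))
    H=max(i.shape[0] for i in o)
    o=[cv2.copyMakeBorder(i,0,H-i.shape[0],0,4,cv2.BORDER_CONSTANT) for i in o]
    cv2.imwrite(f"pics/{tag}.png",np.hstack(o))
E
python3 -c "
from look import *
look('h',{'top':(110,190,90,80,4),'side':(170,200,100,100,4)})"
```

```text
2.7 [0.47156807 0.32128232 0.11569377] -11.382387068531886 [ 34.1  22.2 104.9  -0.   53.4  45.5] [-1.23636081 -0.51473408  0.5558552 ] 0.09208506634929005
```

View pics/h.png

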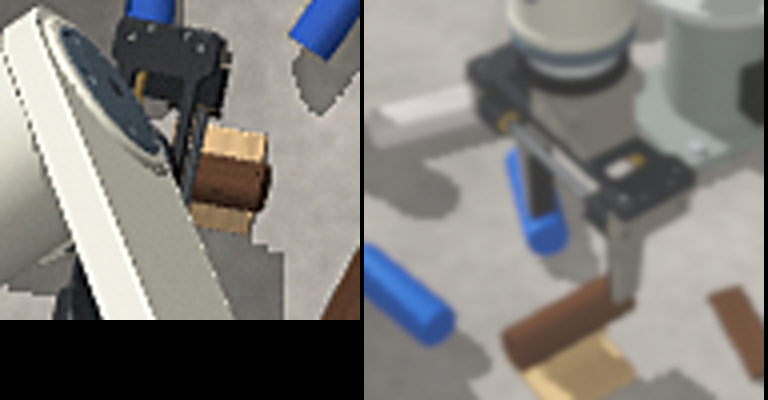

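The side view shows the fingers around the gatta's near (right) end, with one finger in front. The arm has not settled yet, so I'll wait and read again.

Call:
jog_arm(
  series=[
    {"dx": 0,"dy": 0,"dz": 0,"turn": 0,"grip": 1},
    {"dx": 0,"dy": 0,"dz": 0,"turn": 0,"grip": 1},
    {"dx": 0,"dy": 0,"dz": 0,"turn": 0,"grip": 1},
  ],
)

```text
t: 3.1
tool_pos: [0.4759, 0.3235, 0.1223]
ee_rot: [[0.98, -0.198, 0.002], [-0.198, -0.98, 0.002], [0.002, -0.002, -1.0]]
force: [-0.6, -0.8, 0.4]
finger_gap: 0.0918
```

Call:
jog_arm(
  series=[
    {"dx": 0,"dy": 0.002,"dz": -0.05,"turn": 0,"grip": 1},
    {"dx": 0,"dy": 0,"dz": -0.06,"turn": 0,"grip": 1},
    {"dx": 0,"dy": 0,"dz": -0.06,"turn": 0,"grip": 1},
    {"dx": 0,"dy": 0,"dz": -0.03,"turn": 0,"grip": 1},
    {"dx": 0,"dy": 0,"dz": -0.01,"turn": 0,"grip": 1},
    {"dx": 0,"dy": 0,"dz": 0,"turn": 0,"grip": 1},
    {"dx": 0,"dy": 0,"dz": 0,"turn": 0,"grip": 1},
    {"dx": 0,"dy": 0,"dz": 0,"turn": 0,"grip": 1},
  ],
)

```text
t: 3.9
tool_pos: [0.4756, 0.3244, 0.0376]
ee_rot: [[0.98, -0.198, 0.001], [-0.198, -0.98, 0.001], [0.001, -0.001, -1.0]]
force: [-1.0, -0.2, 0.1]
finger_gap: 0.0918
```

```bash
python3 -c "
from look import *
look('i',{'top':(110,190,90,80,4),'side':(170,200,100,110,4)})"
```

```text
3.9 [0.47564419 0.32435474 0.0376346 ] -11.42686618825573 [ 34.1  28.7 107.2   0.   44.1  45.6] [-1.04468653 -0.23461861  0.07584783] 0.09176825849773358
```

View pics/i.png

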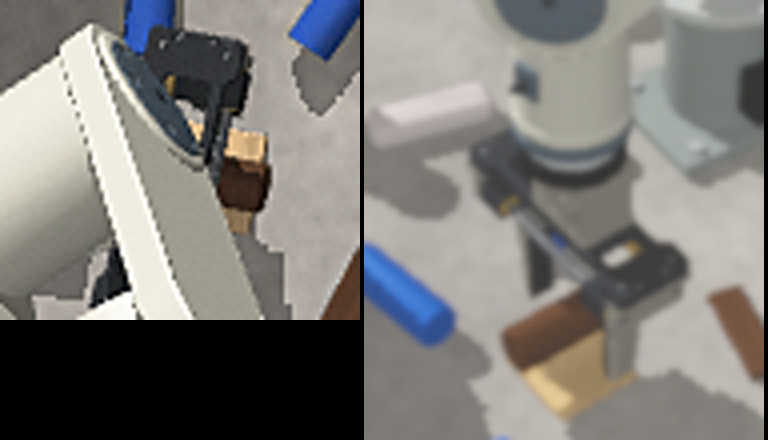

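The fingers straddle the gatta. Closing now.

Call:
jog_arm(
  series=[
    {"dx": 0,"dy": 0,"dz": 0,"turn": 0,"grip": 0.3},
    {"dx": 0,"dy": 0,"dz": 0,"turn": 0,"grip": 0.3},
    {"dx": 0,"dy": 0,"dz": 0,"turn": 0,"grip": 0.3},
    {"dx": 0,"dy": 0,"dz": 0,"turn": 0,"grip": 0.3},
    {"dx": 0,"dy": 0,"dz": 0,"turn": 0,"grip": 0.3},
    {"dx": 0,"dy": 0,"dz": 0,"turn": 0,"grip": 0.3},
  ],
  squeeze=15,
)

```text
t: 4.6
tool_pos: [0.475, 0.3239, 0.0365]
ee_rot: [[0.98, -0.198, -0.0], [-0.198, -0.98, -0.0], [-0.0, 0.0, -1.0]]
force: [-0.5, 0.5, -0.8]
finger_gap: 0.0457
```

Call:
jog_arm(
  series=[
    {"dx": 0,"dy": 0,"dz": 0,"turn": 0,"grip": 0.2},
    {"dx": 0,"dy": 0,"dz": 0,"turn": 0,"grip": 0.2},
    {"dx": 0,"dy": 0,"dz": 0,"turn": 0,"grip": 0.2},
    {"dx": 0,"dy": 0,"dz": 0,"turn": 0,"grip": 0.2},
  ],
  squeeze=15,
)

```text
t: 5.0
tool_pos: [0.4748, 0.3239, 0.0366]
ee_rot: [[0.98, -0.198, -0.0], [-0.198, -0.98, -0.0], [-0.0, 0.0, -1.0]]
force: [-1.5, 0.7, 0.5]
finger_gap: 0.0357
```

Gripped: the gap is 35.7 mm against the 36 mm diameter. Lifting and carrying over to the approach point beyond the stop.

Call:
jog_arm(
  series=[
    {"dx": 0,"dy": 0,"dz": 0.04,"turn": 0,"grip": 0.2},
    {"dx": 0,"dy": 0,"dz": 0.07,"turn": 0,"grip": 0.2},
    {"dx": 0,"dy": 0,"dz": 0.09,"turn": 0,"grip": 0.2},
    {"dx": 0,"dy": 0,"dz": 0.09,"turn": 0,"grip": 0.2},
    {"dx": 0,"dy": 0,"dz": 0.09,"turn": 0,"grip": 0.2},
    {"dx": 0,"dy": 0,"dz": 0.09,"turn": 0,"grip": 0.2},
    {"dx": 0,"dy": 0,"dz": 0.09,"turn": 0,"grip": 0.2},
    {"dx": 0,"dy": 0,"dz": 0,"turn": 0,"grip": 0.2},
  ],
)

```text
t: 5.8
tool_pos: [0.4774, 0.3254, 0.2659]
ee_rot: [[0.98, -0.198, 0.007], [-0.198, -0.98, 0.005], [0.006, -0.006, -1.0]]
force: [0.0, 0.0, 0.2]
finger_gap: 0.0356
```

Call:
jog_arm(
  series=[
    {"dx": 0.01,"dy": -0.06,"dz": 0,"turn": -0.0018,"grip": 0.2},
    {"dx": 0.0155,"dy": -0.1,"dz": 0,"turn": -0.0018,"grip": 0.2},
    {"dx": 0.0155,"dy": -0.1,"dz": 0,"turn": -0.0018,"grip": 0.2},
    {"dx": 0.0155,"dy": -0.1,"dz": 0,"turn": -0.0018,"grip": 0.2},
    {"dx": 0.0155,"dy": -0.1,"dz": 0,"turn": -0.0018,"grip": 0.2},
    {"dx": 0.0155,"dy": -0.1,"dz": 0,"turn": -0.0018,"grip": 0.2},
    {"dx": 0.0155,"dy": -0.1,"dz": 0,"turn": -0.0018,"grip": 0.2},
    {"dx": 0.0155,"dy": -0.1,"dz": 0,"turn": -0.0018,"grip": 0.2},
    {"dx": 0.0155,"dy": -0.1,"dz": 0,"turn": -0.0018,"grip": 0.2},
    {"dx": 0.0155,"dy": -0.1,"dz": 0,"turn": -0.0018,"grip": 0.2},
    {"dx": 0.0155,"dy": -0.1,"dz": 0,"turn": -0.0018,"grip": 0.2},
    {"dx": 0.005,"dy": -0.08,"dz": 0,"turn": 0,"grip": 0.2},
  ],
)

```text
t: 7.0
tool_pos: [0.5428, -0.1343, 0.2595]
ee_rot: [[0.966, -0.26, -0.001], [-0.26, -0.966, -0.0], [-0.001, 0.0, -1.0]]
force: [0.6, -0.1, 0.0]
finger_gap: 0.0357
```

Call:
jog_arm(
  series=[
    {"dx": 0,"dy": 0,"dz": -0.05,"turn": 0,"grip": 0.2},
    {"dx": 0,"dy": 0,"dz": -0.05,"turn": 0,"grip": 0.2},
    {"dx": 0,"dy": 0,"dz": 0,"turn": 0,"grip": 0.2},
    {"dx": 0,"dy": 0,"dz": 0,"turn": 0,"grip": 0.2},
    {"dx": 0,"dy": 0,"dz": 0,"turn": 0,"grip": 0.2},
  ],
)

```text
t: 7.5
tool_pos: [0.5435, -0.132, 0.2213]
ee_rot: [[0.966, -0.258, 0.001], [-0.258, -0.966, -0.0], [0.001, 0.0, -1.0]]
force: [0.4, 0.3, -1.0]
finger_gap: 0.0358
```

```bash
python3 -c "
from look import *
look('j',{'top':(230,140,110,110,4),'side':(220,140,90,110,4)})"
```

```text
7.5 [ 0.54345731 -0.13198384  0.22128408] -14.97028362921306 [-13.8  14.  101.4  -0.   64.6   1.2] [ 0.36316522  0.33483659 -1.03934161] 0.03580733147811322
```

View pics/j.png

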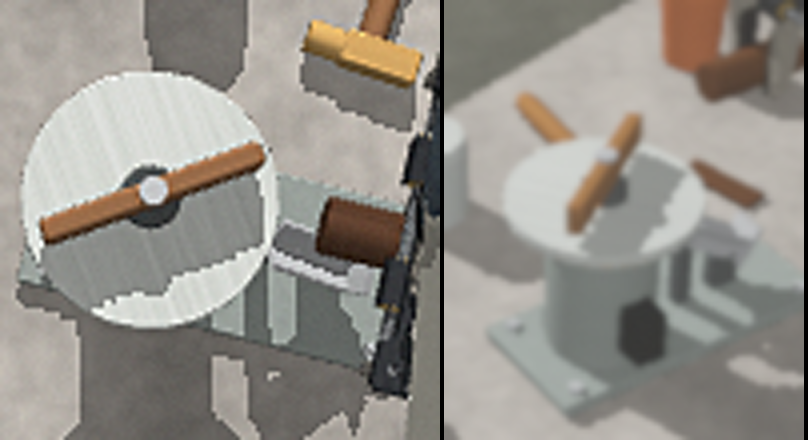

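```bash
cat > ov.py <<'E'
from h import *
hub=np.array([.5862,.0250]);yaw=np.radians(75)
m=np.array([np.cos(yaw),np.sin(yaw),0]);al=np.radians(35)
home=np.r_[hub,0.1]-.123*m
ex=np.cos(al)*m+[0,0,np.sin(al)];ey=np.array([-np.sin(yaw),np.cos(yaw),0]);ez=np.cross(ex,ey)
def V(X): return home+np.atleast_2d(X)@np.array([ex,ey,ez])
def ov(raw,n,x0,y0,w,h,k,polys,out):
    c=cv2.resize(cv2.imread(raw)[y0:y0+h,x0:x0+w],None,fx=k,fy=k,interpolation=cv2.INTER_CUBIC)
    for X,col,hull in polys:
        q=proj(n,X).astype(np.float32)
        if hull:q=cv2.convexHull(q)[:,0]
        q=(q-[x0,y0]+.5)*k-.5
        cv2.polylines(c,[np.round(q*16).astype(np.int32)],True,col,1,cv2.LINE_AA,shift=4)
    cv2.imwrite(out,c)
VB=[(V([[-.05,y*.0155,-.010],[.025,y*.0155,-.010]]),(255,0,0),0) for y in(1,-1)]+[(V([[-.05,-.016,.002],[-.05,.016,.002],[-.05,.016,-.012],[-.05,-.016,-.012]]),(0,200,0),0)]
E
python3 - <<'E'
from ov import *
c=np.array([.54345731,-.13198384,.22128408+.019])+.00875*m
cy=(cyl(c,yaw),(0,255,255),1)
ov("pics/j_top_raw.png","top",285,170,65,60,9,VB+[cy],"pics/k1.png")
ov("pics/j_side_raw.png","side",270,140,60,60,9,VB+[cy],"pics/k2.png")
a=cv2.imread("pics/k1.png");b=cv2.imread("pics/k2.png");cv2.imwrite("pics/k.png",cv2.resize(np.hstack([a[:540],b[:540]]),None,fx=.7,fy=.7))
E
```

```text
(no output)
```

View pics/k.png

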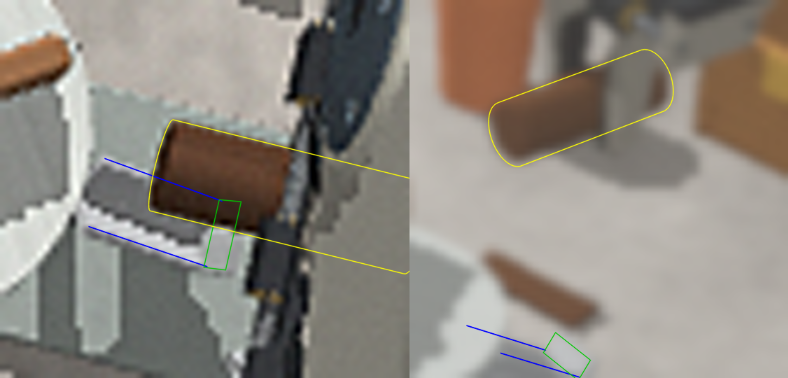

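The predicted gatta outline matches the picture to within about 1 px (2 mm). The real V-block edges sit about 1 px image-down, which is roughly 1–1.5 mm toward −x. I'll descend and then move in under the disc level.

Call:
jog_arm(
  series=[
    {"dx": -0.003,"dy": 0,"dz": -0.06,"turn": 0,"grip": 0.2},
    {"dx": 0,"dy": 0,"dz": -0.08,"turn": 0,"grip": 0.2},
    {"dx": 0,"dy": 0,"dz": -0.08,"turn": 0,"grip": 0.2},
    {"dx": 0,"dy": 0,"dz": -0.06,"turn": 0,"grip": 0.2},
    {"dx": 0,"dy": 0,"dz": 0,"turn": 0,"grip": 0.2},
    {"dx": 0,"dy": 0,"dz": 0,"turn": 0,"grip": 0.2},
    {"dx": 0,"dy": 0,"dz": 0,"turn": 0,"grip": 0.2},
  ],
)

```text
t: 8.3
tool_pos: [0.5431, -0.1323, 0.1103]
ee_rot: [[0.966, -0.258, 0.003], [-0.258, -0.966, -0.001], [0.003, -0.0, -1.0]]
force: [0.4, -0.2, -1.5]
finger_gap: 0.0354
```

```bash
python3 -c "
from look import *
look('l',{'top':(270,150,80,80,5),'side':(260,170,80,80,5)})"
```

```text
8.3 [ 0.54309551 -0.13232534  0.11034642] -14.9797655209508 [-13.8  21.4 107.1  -0.   51.4   1.1] [ 0.4024053  -0.17785672 -1.50475641] 0.03542337373341308
```

View pics/l.png

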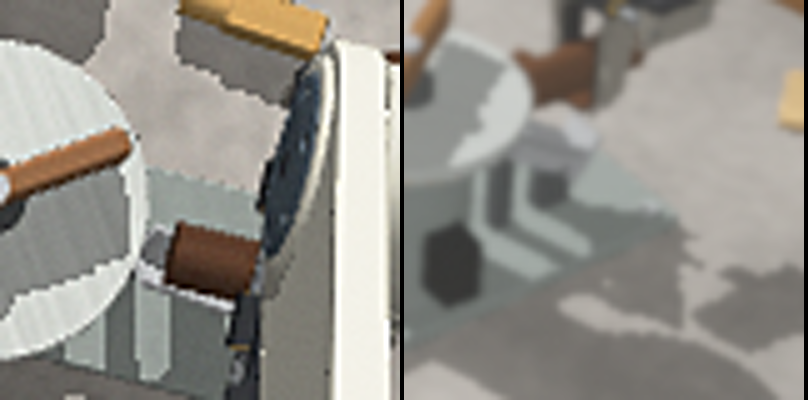

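The top view shows the gatta (306–321, 195–210) lying over the groove and nearly in line with it. Moving forward 36 mm along the machine axis.

Call:
jog_arm(
  series=[
    {"dx": 0.004,"dy": 0.025,"dz": 0,"turn": 0,"grip": 0.2},
    {"dx": 0.006,"dy": 0.025,"dz": 0,"turn": 0,"grip": 0.2},
    {"dx": 0.006,"dy": 0.02,"dz": 0,"turn": 0,"grip": 0.2},
    {"dx": 0.005,"dy": 0.018,"dz": 0,"turn": 0,"grip": 0.2},
    {"dx": 0,"dy": 0,"dz": 0,"turn": 0,"grip": 0.2},
    {"dx": 0,"dy": 0,"dz": 0,"turn": 0,"grip": 0.2},
    {"dx": 0,"dy": 0,"dz": 0,"turn": 0,"grip": 0.2},
  ],
)

```text
t: 9.1
tool_pos: [0.5501, -0.097, 0.1085]
ee_rot: [[0.966, -0.259, -0.0], [-0.259, -0.966, -0.0], [-0.0, 0.0, -1.0]]
force: [-0.2, 0.6, -0.5]
finger_gap: 0.0356
```

```bash
python3 -c "
from look import *
look('m',{'top':(270,150,80,80,5),'side':(260,160,80,80,5)})"
```

```text
9.1 [ 0.55008599 -0.09701078  0.10848936] -14.986638243433116 [-10.2  21.6 107.   -0.   51.4   4.8] [-0.17409872  0.60119981 -0.47156813] 0.035553753732329794
```

View pics/m.png

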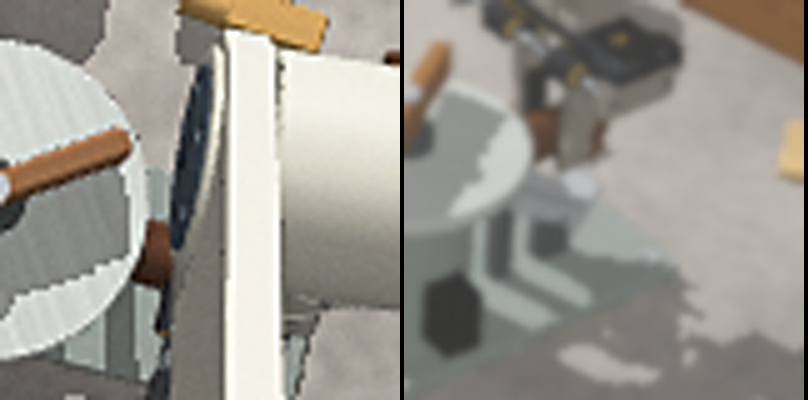

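Lateral drift is about −1.5 mm, so I'll correct +x slightly and start lowering with a softer grip so the gatta can pivot.

Call:
jog_arm(
  series=[
    {"dx": 0.0035,"dy": 0,"dz": -0.008,"turn": 0,"grip": 0.2},
    {"dx": 0,"dy": 0,"dz": -0.0075,"turn": 0,"grip": 0.2},
    {"dx": 0,"dy": 0,"dz": -0.0075,"turn": 0,"grip": 0.2},
    {"dx": 0,"dy": 0,"dz": -0.0075,"turn": 0,"grip": 0.2},
    {"dx": 0,"dy": 0,"dz": 0,"turn": 0,"grip": 0.2},
  ],
  squeeze=8,
)

```text
t: 9.7
tool_pos: [0.5517, -0.0971, 0.0961]
ee_rot: [[0.966, -0.259, 0.0], [-0.259, -0.966, -0.0], [0.0, 0.0, -1.0]]
force: [0.3, -1.1, -0.8]
finger_gap: 0.0357
```

Call:
jog_arm(
  series=[
    {"dx": 0,"dy": 0,"dz": -0.0075,"turn": 0,"grip": 0.2},
    {"dx": 0,"dy": 0,"dz": -0.0075,"turn": 0,"grip": 0.2},
    {"dx": 0,"dy": 0,"dz": 0,"turn": 0,"grip": 0.2},
  ],
  squeeze=8,
)

```text
t: 10.0
tool_pos: [0.5516, -0.0971, 0.0901]
ee_rot: [[0.966, -0.259, 0.0], [-0.259, -0.966, -0.0], [0.0, 0.0, -1.0]]
force: [-0.3, -3.4, 2.7]
finger_gap: 0.0358
```

```bash
python3 -c "
from look import *
look('n',{'top':(270,150,80,80,5),'side':(260,160,80,80,5)})"
```

```text
10.0 [ 0.55164928 -0.09711855  0.09014088] -14.989252725825201 [-10.1  23.2 107.5  -0.   49.3   4.9] [-0.31463821 -3.36064064  2.68665289] 0.03579352918067003
```

View pics/n.png

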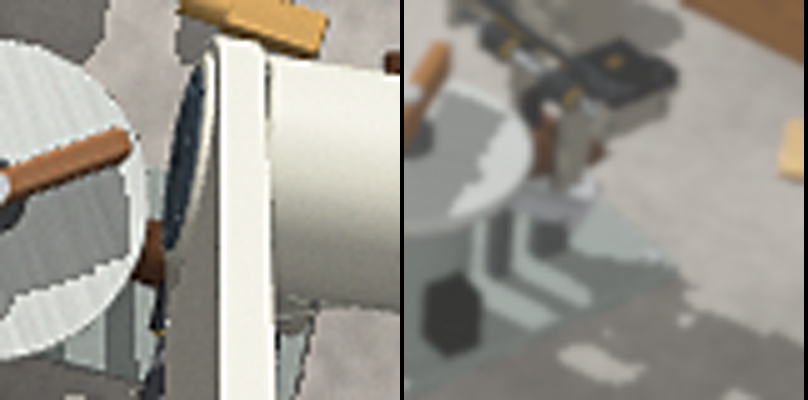

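Contact: the force points up and back down the groove, about 4 N, as expected. Continuing down.

Call:
jog_arm(
  series=[
    {"dx": 0,"dy": 0,"dz": -0.005,"turn": 0,"grip": 0.2},
    {"dx": 0,"dy": 0,"dz": -0.005,"turn": 0,"grip": 0.2},
    {"dx": 0,"dy": 0,"dz": 0,"turn": 0,"grip": 0.2},
  ],
  squeeze=6,
)

```text
t: 10.4
tool_pos: [0.5517, -0.0968, 0.0861]
ee_rot: [[0.966, -0.259, 0.0], [-0.259, -0.966, 0.0], [0.0, -0.0, -1.0]]
force: [1.0, -2.4, 0.5]
finger_gap: 0.0355
```

Call:
jog_arm(
  series=[
    {"dx": 0,"dy": 0,"dz": -0.005,"turn": 0,"grip": 0.2},
    {"dx": 0,"dy": 0,"dz": -0.005,"turn": 0,"grip": 0.2},
    {"dx": 0,"dy": 0,"dz": 0,"turn": 0,"grip": 0.2},
  ],
  squeeze=6,
)

```text
t: 10.7
tool_pos: [0.5516, -0.0967, 0.0821]
ee_rot: [[0.966, -0.259, 0.0], [-0.259, -0.966, 0.0], [-0.0, -0.0, -1.0]]
force: [0.9, -0.4, 0.7]
finger_gap: 0.0357
```

```bash
python3 -c "
from look import *
look('o',{'top':(270,150,80,80,5),'side':(260,160,80,80,5)})"
```

```text
10.7 [ 0.55164613 -0.09667865  0.08210967] -14.995645485952165 [-10.1  23.8 107.8   0.   48.4   4.9] [ 0.88422631 -0.44008484  0.65990938] 0.03569290804782145
```

View pics/o.png

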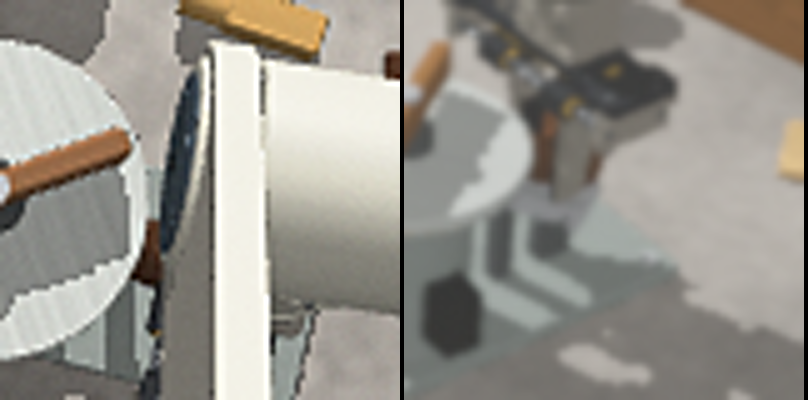

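The force stays low and the gatta is tilting in the grip; its upper part now shows higher beside the finger. Continuing.

Call:
jog_arm(
  series=[
    {"dx": 0,"dy": 0,"dz": -0.004,"turn": 0,"grip": 0.2},
    {"dx": 0,"dy": 0,"dz": -0.004,"turn": 0,"grip": 0.2},
    {"dx": 0,"dy": 0,"dz": 0,"turn": 0,"grip": 0.2},
  ],
  squeeze=6,
)

```text
t: 11.1
tool_pos: [0.5516, -0.0968, 0.079]
ee_rot: [[0.966, -0.259, 0.0], [-0.259, -0.966, 0.0], [0.0, -0.0, -1.0]]
force: [1.0, 0.0, 0.0]
finger_gap: 0.0353
```

```bash
python3 -c "
from look import *
look('p',{'side':(270,165,60,60,10)})"
```

```text
11.1 [ 0.55161341 -0.09679964  0.0790236 ] -14.995163958517656 [-10.1  24.1 107.9   0.   48.    4.9] [0.96247225 0.03887328 0.03091344] 0.0353352307701855
```

View pics/p.png

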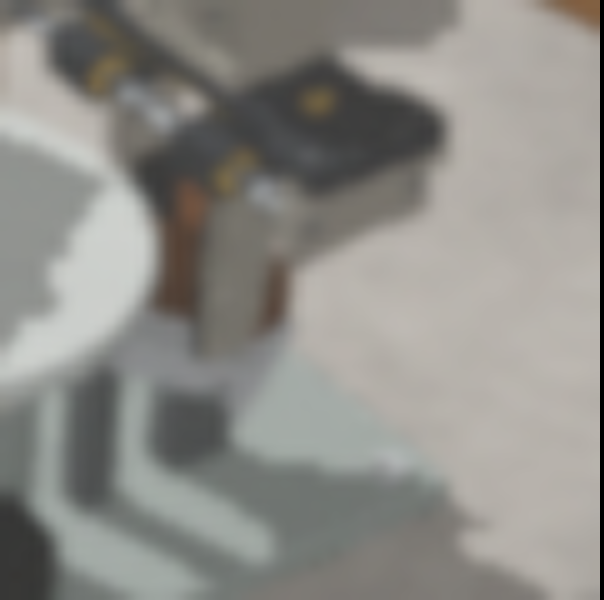

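Run:
```python
from ov import *
g=np.array([.5516,-.0968,.098])
ps=[(cyl(V([0,0,0])[0],yaw,al),(0,255,255),1)]
for p,col in((35,(0,0,255)),(25,(255,0,255))):
    a=np.radians(p); ps.append((cyl(g+.008*(np.cos(a)*m+[0,0,np.sin(a)]),yaw,a),col,1))
ov("pics/p_side_raw.png","side",270,165,60,60,10,VB+ps,"pics/q.png")
```

```text
(no output)
```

View pics/q.png

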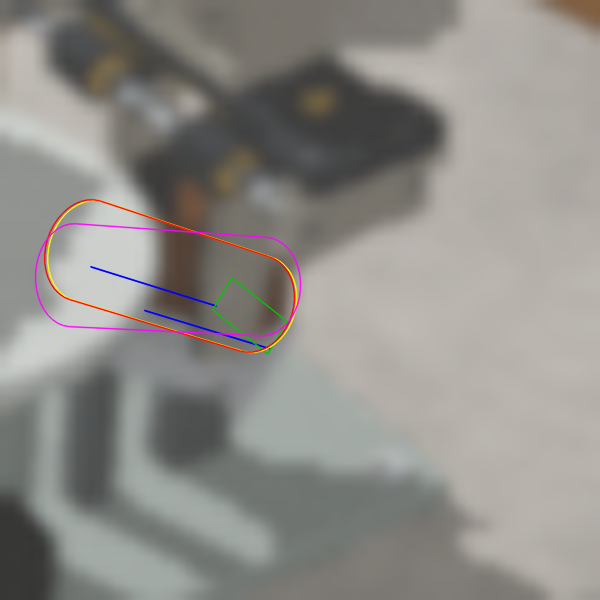

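Run:
```python
from look import *
look('r',{'top':(270,165,60,60,10)})
from ov import *
g=np.array([.5516,-.0968,.098])
ps=[]
for p,col in((35,(0,0,255)),(50,(255,0,255)),(65,(0,255,255))):
    a=np.radians(p); ps.append((cyl(g+.007*(np.cos(a)*m+[0,0,np.sin(a)]),yaw,a),col,1))
ov("pics/p_side_raw.png","side",270,165,60,60,7,ps,"pics/s1.png")
ov("pics/r_top_raw.png","top",280,175,60,60,7,ps,"pics/s2.png")
cv2.imwrite("pics/s.png",np.hstack([cv2.imread("pics/s1.png")[:,:390],cv2.imread("pics/s2.png")[:,:390]]))
```

```text
11.15 [ 0.55161475 -0.09681261  0.07907637] -14.992732151461876 [-10.1  24.1 107.9   0.   48.    4.9] [1.08345916 0.46315031 0.54534102] 0.035695345468276726
```

View pics/s.png

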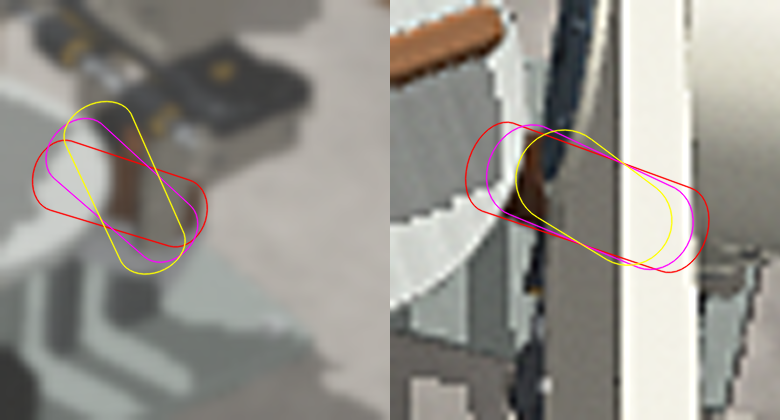

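In the side view the lower end (187–205, 180–230 in the crop) fits the 35° outline in red. The brown above it is the shim in the background. Now pushing down the groove with a firmer grip and watching the force.

Call:
jog_arm(
  series=[
    {"dx": 0,"dy": 0,"dz": -0.002,"turn": 0,"grip": 0.2},
    {"dx": -0.001,"dy": -0.004,"dz": -0.003,"turn": 0,"grip": 0.2},
    {"dx": -0.001,"dy": -0.004,"dz": -0.003,"turn": 0,"grip": 0.2},
    {"dx": 0,"dy": 0,"dz": 0,"turn": 0,"grip": 0.2},
  ],
  squeeze=12,
)

```text
t: 11.6
tool_pos: [0.551, -0.0996, 0.0764]
ee_rot: [[0.966, -0.259, 0.0], [-0.259, -0.966, 0.001], [0.0, -0.001, -1.0]]
force: [-0.2, 5.6, 7.1]
finger_gap: 0.0357
```

Call:
jog_arm(
  series=[
    {"dx": -0.001,"dy": -0.004,"dz": -0.003,"turn": 0,"grip": 0.2},
    {"dx": -0.001,"dy": -0.004,"dz": -0.003,"turn": 0,"grip": 0.2},
    {"dx": 0,"dy": 0,"dz": 0,"turn": 0,"grip": 0.2},
  ],
  squeeze=12,
)

```text
t: 11.9
tool_pos: [0.5505, -0.1019, 0.0745]
ee_rot: [[0.966, -0.26, 0.001], [-0.26, -0.966, 0.002], [0.0, -0.003, -1.0]]
force: [-0.8, 10.7, 13.4]
finger_gap: 0.0355
```

Force along the groove is now about 16 N, so the gatta is hard against the stop. Releasing.

Call:
jog_arm(
  series=[
    {"dx": 0,"dy": 0,"dz": 0,"turn": 0,"grip": 0.7},
    {"dx": 0,"dy": 0,"dz": 0,"turn": 0,"grip": 0.7},
    {"dx": 0,"dy": 0,"dz": 0,"turn": 0,"grip": 0.7},
    {"dx": 0,"dy": 0,"dz": 0,"turn": 0,"grip": 0.7},
    {"dx": 0,"dy": 0,"dz": 0,"turn": 0,"grip": 0.7},
  ],
)

```text
t: 12.4
tool_pos: [0.5498, -0.1034, 0.0734]
ee_rot: [[0.966, -0.259, -0.0], [-0.259, -0.966, -0.0], [-0.0, 0.0, -1.0]]
force: [-0.3, 0.4, -0.3]
finger_gap: 0.0645
```

Run:
```python
from look import *
look('u',{'top':(270,165,60,60,6),'side':(270,165,60,60,6)})
```

```text
12.4 [ 0.54979603 -0.10341095  0.0733687 ] -14.998498998501733 [-10.8  24.5 108.1  -0.   47.3   4.2] [-0.34885061  0.40006162 -0.25559652] 0.06447837720330611
```

View pics/u.png

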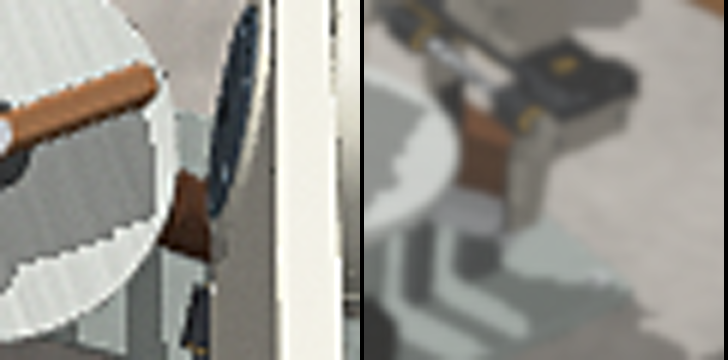

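Released, with the force at zero. Lifting straight up and clearing the view to inspect.

Call:
jog_arm(
  series=[
    {"dx": 0,"dy": 0,"dz": 0.03,"turn": 0,"grip": 0.7},
    {"dx": 0,"dy": 0,"dz": 0.06,"turn": 0,"grip": 0.7},
    {"dx": 0,"dy": 0,"dz": 0.09,"turn": 0,"grip": 0.7},
    {"dx": 0,"dy": 0,"dz": 0.09,"turn": 0,"grip": 0.7},
    {"dx": 0,"dy": 0,"dz": 0.09,"turn": 0,"grip": 0.7},
    {"dx": 0,"dy": 0,"dz": 0.07,"turn": 0,"grip": 0.7},
    {"dx": 0,"dy": -0.08,"dz": 0,"turn": 0,"grip": 0.0},
    {"dx": 0,"dy": -0.1,"dz": 0,"turn": 0,"grip": 0.0},
    {"dx": 0,"dy": -0.1,"dz": 0,"turn": 0,"grip": 0.0},
    {"dx": 0,"dy": -0.1,"dz": 0,"turn": 0,"grip": 0.0},
    {"dx": 0,"dy": -0.1,"dz": 0,"turn": 0,"grip": 0.0},
  ],
  squeeze=30,
)

```text
t: 13.6
tool_pos: [0.5498, -0.2969, 0.2467]
ee_rot: [[0.966, -0.259, 0.001], [-0.259, -0.966, -0.0], [0.001, 0.0, -1.0]]
force: [0.9, -0.3, 0.7]
finger_gap: 0.0266
```

Run:
```python
from look import *
look('v',{'top':(270,165,60,60,6),'side':(260,165,60,60,6)})
from ov import *
cs=[(cyl(V([s,0,0])[0]-[.001,0,0],yaw,al),c,1) for s,c in((0,(0,0,255)),(.006,(255,0,255)))]
ov("pics/v_side_raw.png","side",255,160,60,60,6,cs,"pics/s1.png")
ov("pics/v_top_raw.png","top",280,175,60,60,6,cs,"pics/s2.png")
cv2.imwrite("pics/w.png",np.vstack([cv2.imread("pics/v.png")[:,:720],np.hstack([cv2.imread("pics/s2.png"),cv2.imread("pics/s1.png")])])[:600+120])
```

```text
13.6 [ 0.54976691 -0.29685543  0.24673837] -14.983520043933025 [-28.5  18.6  91.7   0.   69.7 -13.5] [ 0.85671788 -0.2832873   0.71392627] 0.02658232832144876
```

View pics/w.png

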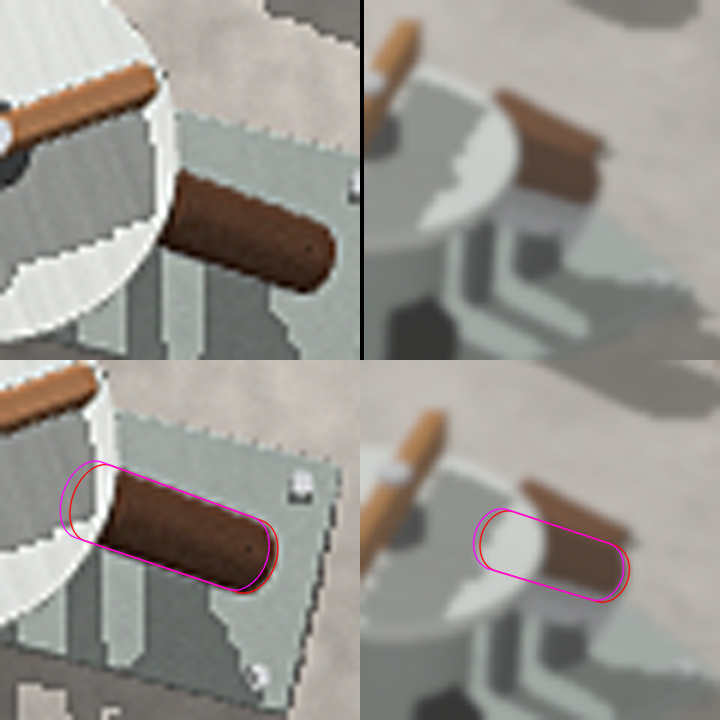

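The gatta lies in the groove. Its lower end (red outline, s = 0) agrees in both views to about 1 px, and the 16 N hard stop confirms it. Next is the flick: I'll push the left bar end clockwise, starting about 40 mm behind it with closed fingers turned flat to the bar.

Call:
jog_arm(
  series=[
    {"dx": -0.0055,"dy": 0.06,"dz": 0,"turn": -0.035,"grip": 0},
    {"dx": -0.0055,"dy": 0.1,"dz": 0,"turn": -0.035,"grip": 0},
    {"dx": -0.0055,"dy": 0.1,"dz": 0,"turn": -0.035,"grip": 0},
    {"dx": -0.0055,"dy": 0.1,"dz": 0,"turn": -0.035,"grip": 0},
    {"dx": -0.0055,"dy": 0.1,"dz": 0,"turn": -0.035,"grip": 0},
    {"dx": -0.0055,"dy": 0.1,"dz": 0,"turn": -0.035,"grip": 0},
    {"dx": -0.0055,"dy": 0.1,"dz": 0,"turn": -0.035,"grip": 0},
    {"dx": -0.0055,"dy": 0.1,"dz": 0,"turn": -0.035,"grip": 0},
    {"dx": -0.0055,"dy": 0.1,"dz": 0,"turn": -0.036,"grip": 0},
    {"dx": 0,"dy": 0.05,"dz": 0,"turn": 0,"grip": 0},
    {"dx": 0,"dy": 0,"dz": 0,"turn": 0,"grip": 0},
    {"dx": 0,"dy": 0,"dz": 0,"turn": 0,"grip": 0},
  ],
)

```text
t: 14.9
tool_pos: [0.5299, 0.0691, 0.2461]
ee_rot: [[0.313, -0.95, 0.0], [-0.95, -0.313, -0.0], [0.0, -0.0, -1.0]]
force: [0.1, 0.2, -0.6]
finger_gap: 0.0003
```

Run:
```python
from look import *
look('x',{'top':(220,145,110,100,3),'side':(220,130,100,100,4)})
```

```text
14.9 [0.52987058 0.06906114 0.24607745] -71.75754193777787 [  7.3  10.4 102.7  -0.   66.9  79. ] [ 0.11632993  0.21745424 -0.55278775] 0.00033097794502099146
```

View pics/x.png

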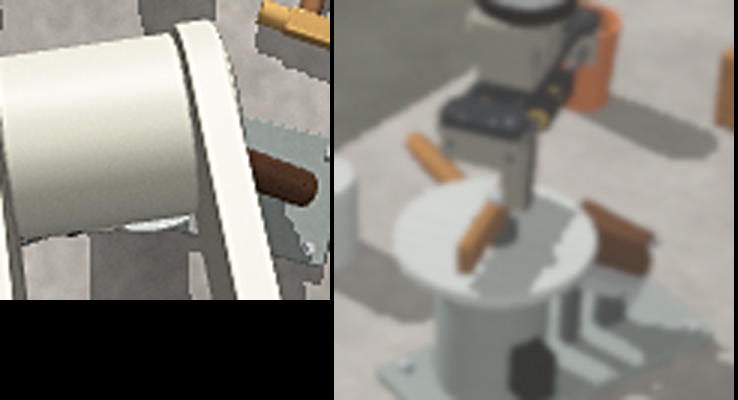

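The fingertips are on the robot side of the bar, over the disc, and the bar end is in front of them. Lowering to z 0.183.

Call:
jog_arm(
  series=[
    {"dx": 0,"dy": 0,"dz": -0.04,"turn": 0,"grip": 0},
    {"dx": 0,"dy": 0,"dz": -0.05,"turn": 0,"grip": 0},
    {"dx": 0,"dy": 0,"dz": -0.04,"turn": 0,"grip": 0},
    {"dx": 0,"dy": 0,"dz": -0.025,"turn": 0,"grip": 0},
    {"dx": 0,"dy": 0,"dz": 0,"turn": 0,"grip": 0},
    {"dx": 0,"dy": 0,"dz": 0,"turn": 0,"grip": 0},
  ],
)

```text
t: 15.6
tool_pos: [0.5305, 0.0682, 0.184]
ee_rot: [[0.31, -0.951, 0.0], [-0.951, -0.31, 0.0], [0.0, -0.0, -1.0]]
force: [0.2, 0.2, 0.6]
finger_gap: 0.0
```

Run:
```python
from look import *
look('y',{'side':(230,150,80,70,8)})
```

```text
15.6 [0.53048183 0.06823708 0.18400886] -71.91179945278131 [  7.2  14.1 106.4  -0.   59.5  79.1] [0.17624127 0.21782299 0.62528536] 4.458525461720767e-05
```

View pics/y.png

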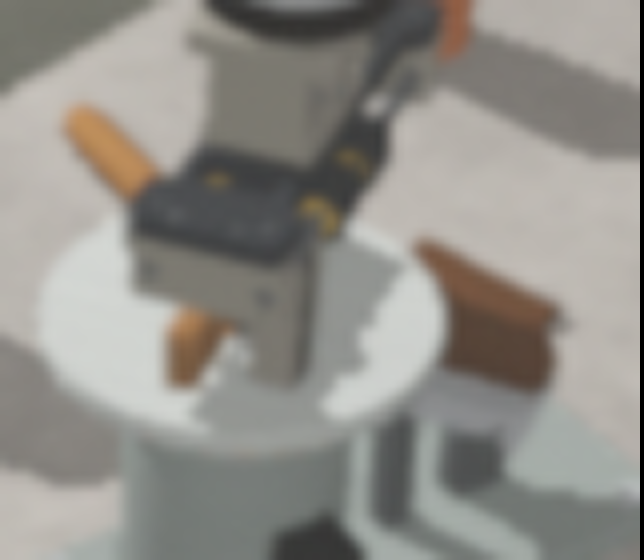

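Call:
jog_arm(
  series=[
    {"dx": 0.024,"dy": 0.008,"dz": 0,"turn": 0,"grip": 0},
    {"dx": 0.029,"dy": 0.01,"dz": 0,"turn": 0,"grip": 0},
    {"dx": 0.06,"dy": 0.02,"dz": 0,"turn": 0,"grip": 0},
    {"dx": 0.083,"dy": 0.028,"dz": 0,"turn": 0,"grip": 0},
    {"dx": 0.095,"dy": 0.032,"dz": 0,"turn": 0,"grip": 0},
    {"dx": 0.066,"dy": 0.04,"dz": 0.09,"turn": 0,"grip": 0},
    {"dx": 0.066,"dy": 0.04,"dz": 0.09,"turn": 0,"grip": 0},
    {"dx": 0,"dy": 0,"dz": 0.04,"turn": 0,"grip": 0},
  ],
)

```text
t: 16.45
tool_pos: [0.704, 0.1425, 0.275]
ee_rot: [[0.312, -0.95, 0.006], [-0.95, -0.312, 0.002], [0.0, -0.007, -1.0]]
force: [0.6, 0.2, 0.5]
finger_gap: 0.0006
```

Run:
```python
from look import *
look('z',{'top':(220,145,110,100,3),'side':(220,130,100,100,4)})
s0=manip.get_state()["t"]
for i in range(3):
    t=manip.get_state()["t"]; im=manip.read_camera("side")[:,:,::-1]; cv2.imwrite(f"pics/f{i}.png",im[150:220,220:320]); print(t)
a=np.hstack([cv2.resize(cv2.imread(f"pics/f{i}.png"),None,fx=2.6,fy=2.6) for i in range(3)]);cv2.imwrite("pics/fr.png",a)
```

```text
16.45 [0.70402648 0.14248214 0.27501026] -71.79582329920545 [11.3 25.9 77.4  0.  76.3 83.1] [0.59592818 0.19174944 0.51602794] 0.0006026708868624977
16.55
16.6
16.65
```

View pics/z.png

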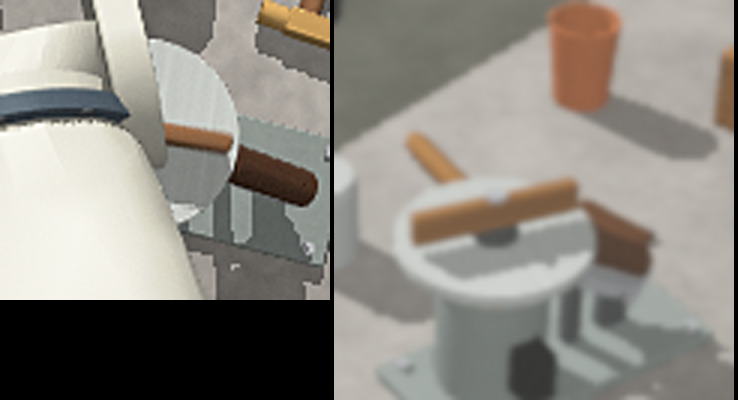

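View pics/fr.png

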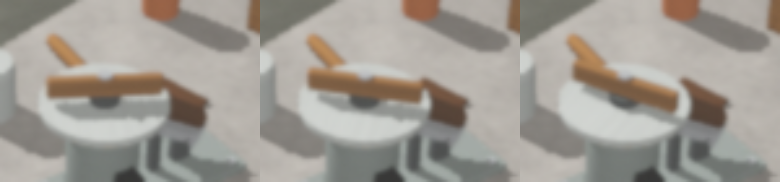

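The disc is spinning at about 5 rad/s and the bar turns visibly between frames 0.05 s apart. The arm is clear above, so I'll let it coast.

Call:
jog_arm(
  series=[
    {"dx": 0,"dy": 0,"dz": 0,"turn": 0,"grip": 0},
    {"dx": 0,"dy": 0,"dz": 0,"turn": 0,"grip": 0},
    {"dx": 0,"dy": 0,"dz": 0,"turn": 0,"grip": 0},
    {"dx": 0,"dy": 0,"dz": 0,"turn": 0,"grip": 0},
    {"dx": 0,"dy": 0,"dz": 0,"turn": 0,"grip": 0},
    {"dx": 0,"dy": 0,"dz": 0,"turn": 0,"grip": 0},
    {"dx": 0,"dy": 0,"dz": 0,"turn": 0,"grip": 0},
    {"dx": 0,"dy": 0,"dz": 0,"turn": 0,"grip": 0},
    {"dx": 0,"dy": 0,"dz": 0,"turn": 0,"grip": 0},
    {"dx": 0,"dy": 0,"dz": 0,"turn": 0,"grip": 0},
    {"dx": 0,"dy": 0,"dz": 0,"turn": 0,"grip": 0},
    {"dx": 0,"dy": 0,"dz": 0,"turn": 0,"grip": 0},
  ],
)

```text
t: 17.9
tool_pos: [0.6994, 0.1399, 0.2716]
ee_rot: [[0.311, -0.95, -0.0], [-0.95, -0.311, 0.0], [-0.0, 0.0, -1.0]]
force: [0.2, 0.4, 0.9]
finger_gap: 0.0005
```

Run:
```python
from look import *
for i in range(12):
    im=manip.read_camera("side")[:,:,::-1]; cv2.imwrite(f"pics/f{i}.png",im[150:220,220:320])
r=[cv2.resize(cv2.imread(f"pics/f{i}.png"),None,fx=2,fy=2) for i in range(12)]
cv2.imwrite("pics/fr2.png",np.vstack([np.hstack(r[j:j+4]) for j in(0,4,8)])); print(manip.get_state()["t"])
```

```text
17.9 [0.69939119 0.13986974 0.27156974] -71.87421199440935 [11.2 25.8 78.   0.  76.2 83.1] [0.20355814 0.43179503 0.90193452] 0.0005038491589932153
18.5
```

View pics/fr2.png

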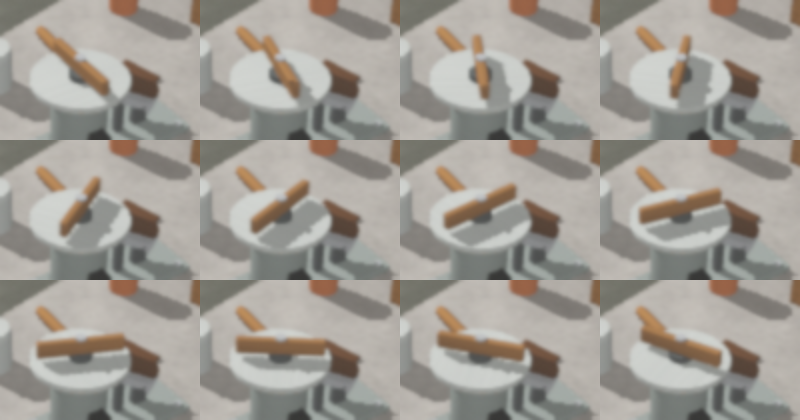

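It turned nearly half a revolution in 0.55 s, about 5 rad/s with little decay, so about 10 rad so far. I'll wait a bit more and then do a last check of the gatta.

Call:
jog_arm(
  series=[
    {"dx": 0,"dy": 0,"dz": 0,"turn": 0,"grip": 0},
    {"dx": 0,"dy": 0,"dz": 0,"turn": 0,"grip": 0},
    {"dx": 0,"dy": 0,"dz": 0,"turn": 0,"grip": 0},
    {"dx": 0,"dy": 0,"dz": 0,"turn": 0,"grip": 0},
    {"dx": 0,"dy": 0,"dz": 0,"turn": 0,"grip": 0},
    {"dx": 0,"dy": 0,"dz": 0,"turn": 0,"grip": 0},
    {"dx": 0,"dy": 0,"dz": 0,"turn": 0,"grip": 0},
    {"dx": 0,"dy": 0,"dz": 0,"turn": 0,"grip": 0},
    {"dx": 0,"dy": 0,"dz": 0,"turn": 0,"grip": 0},
    {"dx": 0,"dy": 0,"dz": 0,"turn": 0,"grip": 0},
  ],
)

```text
t: 19.5
tool_pos: [0.6994, 0.1399, 0.2716]
ee_rot: [[0.311, -0.95, -0.0], [-0.95, -0.311, -0.0], [0.0, 0.0, -1.0]]
force: [-0.1, -1.0, 0.3]
finger_gap: 0.0005
```

Run:
```python
from look import *
look('zz',{'top':(270,165,60,60,6),'side':(260,165,60,60,6)})
from ov import *
for n in("top","side"):
    a=cv2.imread(f"pics/v_{n}_raw.png").astype(int);b=cv2.imread(f"pics/zz_{n}_raw.png").astype(int)
    w={"top":(slice(190,216),slice(300,330)),"side":(slice(178,205),slice(283,302))}[n]
    print(n,"mean diff on gatta",abs(a-b)[w].mean(),"max",abs(a-b)[w].max())
cs=[(cyl(V([0,0,0])[0]-[.001,0,0],yaw,al),(0,0,255),1)]
ov("pics/zz_top_raw.png","top",280,175,60,60,6,cs,"pics/s2.png");ov("pics/zz_side_raw.png","side",255,160,60,60,6,cs,"pics/s1.png")
cv2.imwrite("pics/zy.png",np.hstack([cv2.imread("pics/s2.png"),cv2.imread("pics/s1.png")]))
```

```text
19.5 [0.6993748  0.13990727 0.27157171] -71.86867432686098 [11.2 25.8 78.  -0.  76.2 83.1] [-0.12796751 -1.02779069  0.25236179] 0.00048504014273104194
top mean diff on gatta 10.695726495726495 max 24
side mean diff on gatta 1.2729044834307992 max 34
```

View pics/zy.png

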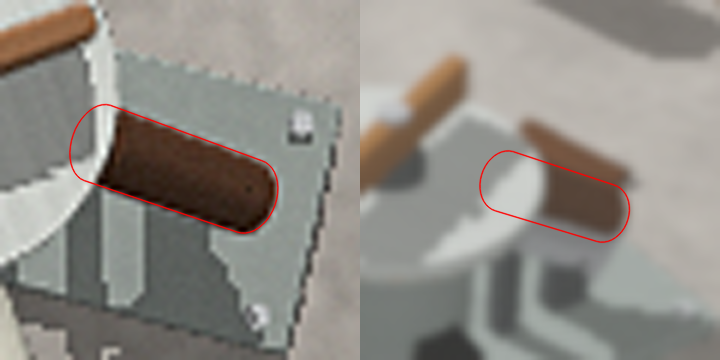

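View pics/zz_side_raw.png

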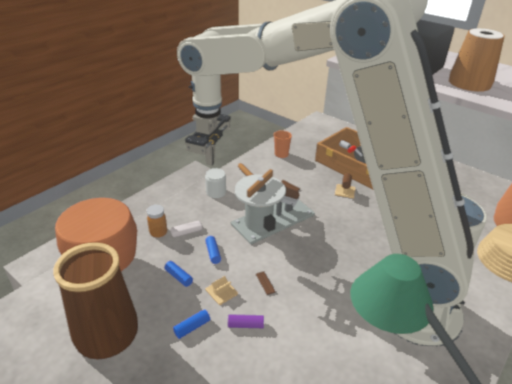

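The gatta is unchanged in the groove and still inside the s = 0 outline. The disc is still turning, the bystanders are where they were, and the arm is clear. Handing in.

```bash
python3 -c "
from workcell import manip
print(manip.close_job(), manip.get_state()['t'])"
```

```text
the job is handed in; nothing more can be done
the job is handed in; nothing more can be done
```

The long gatta is in the V-block, pushed against the back stop and released, and the disc is coasting well past a full turn. I handed the job in at about 19.6 s of the 56 s allowed; it reports no verdict.

- **Placing:** I gripped the gatta 8–9 mm off its middle, tilted it to the groove slope against the flanks, and pushed it down the groove until the force along it rose to about 16 N. The force fell to about zero on release. In both views its lower end matches the computed home outline to within about 1 px. That is roughly 1–2 mm, which is no finer than the calibration, so the hard-stop force is the stronger evidence.
- **Flick:** I pushed the left bar end clockwise with closed fingers. The disc ran at about 5 rad/s and was barely slowing 1.5–2 s later. I estimate over 10 rad of travel by hand-in, and the arm was clear of the machine throughout the coast.
- **Last check:** The gatta had not shifted since placing: the side view was nearly identical. The top view differed in brightness, which I take as lighting, because the outline had not moved. The bystanders looked undisturbed in the final pictures.
- **Didn't go as planned:**
  - My first three move calls were refused for missing keys and did nothing.
  - The measured V-block edges sat about 1–1.5 mm off my fit, which I corrected on the way in.

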